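# Snap the big lid onto its crock at a pottery stall

## Task

Close the larger of the two open crocks: pick up the larger lid by its knob, set it on that crock and press it down until all three rim clips have snapped over its edge and it sits fully home and level. Do not drop or throw the lid, leave the crock standing upright, and leave the small crock and the small lid where they are. Finish with the gripper clear of everything.

Things in the scene. Friction and masses are not known exactly. Their poses are not given: they have to be found in the camera images.
- crock: Larger open crock, loose. Origin: centre of underside, z up. Outer dia 136, rim 70 high, mouth dia 116 mm. 3 sprung steel clips on the rim at 0, 120, 240 deg from its x axis: tops 90 mm high, noses reach in to 62.5 mm from the axis and give outward. A lid lying on the noses is about 11 mm too high; a push of 6 to 10 N (20 if off-centre) snaps it home. Lid yaw is free; it self-centres within 9 mm.
- lid: Larger lid, 0.18 kg, lying knob up. Origin: centre of its underside, z up. Going up: tapered plug 26 mm high (dia 92 at the foot, 113 above), plate dia 132, from 26 to 35 mm, central upright round knob dia 26, from 35 to 71 mm. Home: plate on the rim, lid origin 44 mm above the crock's, coaxial. Near the closed crock open the fingers under 80 mm to clear its clips. Plate and plug are slippery.
- small_crock: The small open crock, same make and material, outer diameter 92 mm, rim 52 mm high, with three clips up to 72 mm high. Bystander: leave it where it stands. Origin: centre of its underside.
- small_lid: The small lid, same make and material, plate diameter 88 mm, knob 22 mm in diameter, 67 mm high in all, lying knob up on the table. It does not fit the larger crock. Bystander: leave it alone. Origin: centre of its plug's underside.
Not all that is in view belongs to the job. Leave any orange or turquoise look-alike of the lid alone.

How it is judged (in metres and radians):
At the end, for the whole second after the job is handed in: The larger lid is fully home on the larger crock: its origin 44 mm above the crock's, within 4 mm, within 10 mm of its axis, level with it within about 3.4 degrees (below the clip noses); the crock stands upright (within 5.7 degrees) on the table; both are at rest and released (z of lid in the frame of crock between 0.04 and 0.048 m and horizontal distance between lid and crock below 0.01 m and angle between the z axis of lid and the z axis of crock, either way round below 0.06 rad and angle between crock's own z axis and vertical below 0.1 rad and height (world z) of crock between -0.01 and 0.01 m and linear speed of each of lid, crock below 0.02 m/s); the robot touches nothing.
It fails at once if the larger lid is dropped or thrown (moves faster than 0.5 m/s, untouched by the fingers, while it is not yet down between the clips) (linear speed of lid above 0.5 m/s and contact force between the fingers and lid below 0.05 N and (z of lid in the frame of crock above 0.051 m or horizontal distance between lid and crock above 0.03 m)).
It fails at once if the larger crock is tipped over (beyond 30 degrees) (angle between crock's own z axis and vertical above 0.52 rad).
It fails at once if the small lid is moved more than 30 mm (distance of small_lid from where it was at the start of the episode above 0.03 m).
It fails at once if the small crock is moved more than 30 mm (distance of small_crock from where it was at the start of the episode above 0.03 m).
It also fails if it takes over 45 s, if anything falls off the work surface, if the arm or the gripper's body presses on something with over 40 N, if the wrist force passes 120 N, or if a joint passes its speed limit or range.

## Robot

A 6-joint arm with a two-finger parallel gripper is mounted at the origin on the work surface. World frame = base frame: x ahead of the robot, y to its left, z up, the work surface at z = 0. Lengths are in m, angles in degrees, forces in N, time in s.
With the tool pointing down it reaches from about 0.4 to 0.825 m from the base axis. Payload 7 kg.
Tool frame: the origin (TCP) lies midway between the tips of the shut fingers; the grasp point (between the pads) lies 19 mm behind it; z points along the fingers, y is the direction in which the jaws open and shut (so a half turn about z gives the same grasp; the last joint's range is limited). The gripper opens to 88 mm and grips with 3 to 60 N. Pads are 19 mm wide; open, the fingers measure 130 mm over their backs; the gripper's body (78 mm by 193 mm) begins 47 mm behind the grasp point.
Start: joints at [-49.956, 20.546, 0.682, 0, -70.136, -16.507], TCP at [0.27, -0.619, 0.227] pointing down, gripper open.
Joint ranges: [-176.03, 176.03], [-82.01, 121.73], [-58.28, 71.71], [-173.87, 95.51], [-174.79, -0.11], [-173.66, 173.66]. Speed limits (degrees/s): [136.94, 136.94, 172.46, 180, 180, 180].

## Interface

Orientations are given as [roll, pitch, yaw] about the fixed x, y, z axes, in that order (R = Rz(yaw) Ry(pitch) Rx(roll)).
In Python, from plant import sensors, viewer, r gives the robot as it stands. The module is installed in compiled form; this text tells all that it offers.
- The arm moves only by the shell command python3 -m handwheel 'ROWS' [OPENING] [FORCE]. ROWS is JSON, one flat list of numbers, 6 for each row, row after row: the shift along the world's x, y, z in cm, then the turn, a rotation vector about the world's x, y, z in rad. In form: [tx, ty, tz, wx, wy, wz, tx, ty, tz, wx, wy, wz, ...]. A call has 1 to 8 rows; each row is the pose to reach, as a shift and turn from the pose measured when the call began; what a row does not reach only later rows make up. A row lasts 1/10 s, in which the tool goes at most 50 mm and 8.59 degrees, less where a joint would pass 70% of its speed; a pose out of reach is approached as far as the arm can. A call with a gripper value outside its range is refused whole. OPENING is the closure in counts, from 0 (fully open) to 255 (shut), set as the call begins (- or left out, the last holds). The fingers move at their own pace and stop on an object; FORCE is the grip in N (left out, the last holds). Time passes only in rows, so rows that repeat a pose let the fingers close. It gives the time, the measured TCP pose, the force and the opening at its end, in the units of the state.
- sensors.get_state(): the state, without advancing time (a new reading comes with each control period).
- viewer.capture(name): name is "side" or "top" or "wrist"; returns a dict with "img" (480x640x3 uint8, red, green, blue), "camera_matrix" (3x3 intrinsics, pixels), "camera_from_world" (4x4, takes a point from world to camera coordinates); the wrist camera has in their place "mount" (4x4, takes a point from camera to tool coordinates, whose origin is the TCP and whose axes are the flange's). Camera axes: x right, y down, z forward; pixel columns grow to the right and rows downward; lengths in m; the calibration is good to about 2 mm. A picture is of the moment at which its call begins: read the wrist's pose just before it. There is no depth.
- r.close_job(): hands the job in, once; it reports no verdict.
The state is a dict: "time_s": time; "joints": joint angles; "qd": joint speeds; "joint_torque": joint torques, N m; "tcp_pos": TCP position; "eef_rot": TCP orientation; "contact_force": force on the tool from outside, world axes, zero at the start; "moment": the same for the moment, N m; "gripper_width": finger opening in m.
Only numpy, scipy, OpenCV 4.12 (cv2) and the standard library are available. Lean on these libraries where they do the work, as an engineer would, in place of code of your own. Each camera call takes 0.05 s, during which the arm holds its last target.

## Working session

There is one attempt and no reset: what is moved stays moved. The work goes in short steps, Python scripts to look and compute and a shell command to move; the robot and the scene stay as the last step left them, time stands still between calls to the robot, and variables do not carry over. Pictures are saved under pics/ and viewed, and the job is handed in when it is done.

```bash
mkdir -p pics; cat > h.py <<'E'
import numpy as np,cv2
from plant import sensors,viewer,r
from scipy.spatial.transform import Rotation as R
def cap(n,f):
    s=sensors.get_state(); c=viewer.capture(n)
    cv2.imwrite('pics/'+f+'.png',c['img'][:,:,::-1])
    K=np.array(c['camera_matrix'])
    if 'mount' in c:
        T=np.eye(4);T[:3,:3]=R.from_euler('xyz',s['eef_rot'],degrees=True).as_matrix();T[:3,3]=s['tcp_pos']
        W=np.linalg.inv(T@np.array(c['mount']))
    else: W=np.array(c['camera_from_world'])
    np.savez('pics/'+f+'.npz',K=K,W=W)
    return c['img'],K,W
def load(f):
    d=np.load('pics/'+f+'.npz');return cv2.imread('pics/'+f+'.png'),d['K'],d['W']
def ray(K,W,u,v,z):
    d=W[:3,:3].T@np.linalg.inv(K)@[u,v,1]; o=-W[:3,:3].T@W[:3,3]
    return o+d*(z-o[2])/d[2]
def proj(K,W,p):
    q=K@(W[:3,:3]@np.array(p)+W[:3,3]);return q[:2]/q[2]
E
python3 - <<'E'
from h import *
print(sensors.get_state())
for n in('side','top','wrist'): cap(n,n+'0')
E
```

```text
{'time_s': 0.0, 'joints': array([-4.99556982e+01,  2.05912518e+01,  6.32250558e-01, -2.00329954e-02,
       -7.01348243e+01, -1.65038836e+01]), 'qd': array([ 0.02017505, -0.02152998,  0.02522257,  0.04803574,  0.02650984,
       -0.03881919]), 'joint_torque': array([-2.79102887e-04, -5.82721245e+01,  2.93045962e+01,  6.99710727e+00,
        6.85335224e-03, -1.41516525e-04]), 'tcp_pos': array([ 0.26933358, -0.61839568,  0.22561345]), 'eef_rot': array([ 1.79904690e+02, -8.60032920e-03, -1.56466397e+02]), 'contact_force': array([ 0.75940525,  0.21893564, -1.78091962]), 'moment': array([-0.0217988 ,  0.01499384, -0.03591586]), 'gripper_width': 0.08767313651882237}
```

View pics/top0.png

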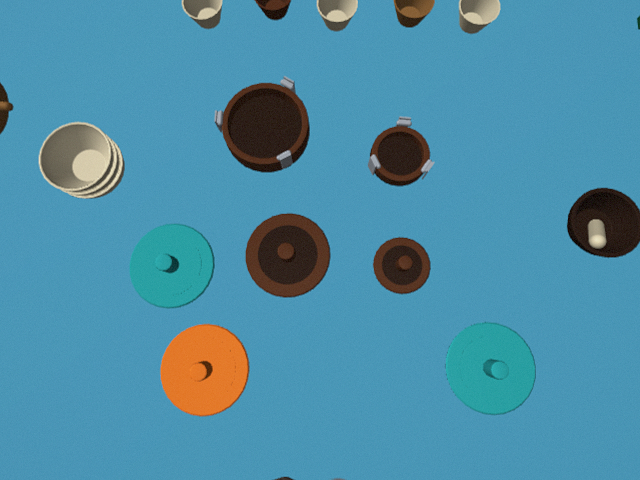

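View pics/side0.png

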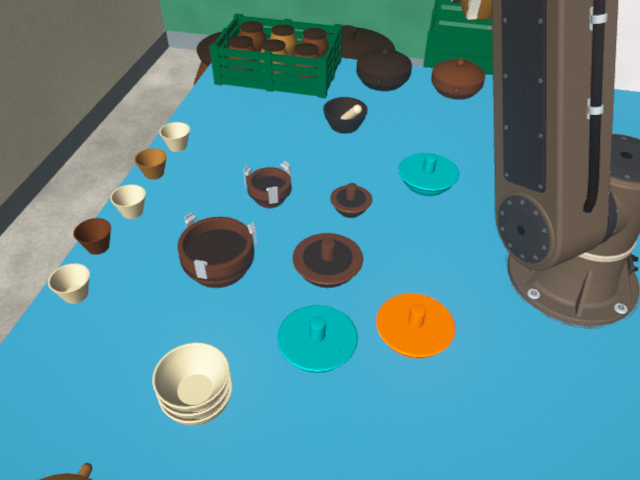

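View pics/wrist0.png

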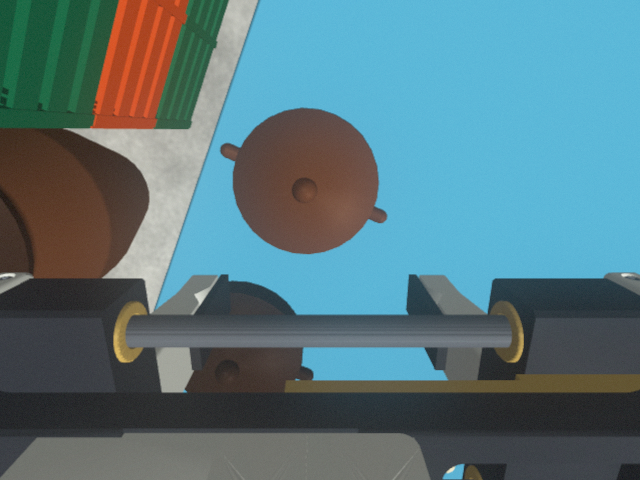

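Top view: the lid candidates are brown (288,254), small brown (402,265), turquoise (172,265) and (490,368), and orange (204,370). The brown one at (288,254) fits: it matches the crocks and is larger than the other brown lid. The open crock with three clips at (265,127) is the larger one. Next I'll measure both and check a crop.

```bash
python3 - <<'E'
from h import *
im,K,W=load('top0')
print('cam',-W[:3,:3].T@W[:3,3])
hsv=cv2.cvtColor(im,cv2.COLOR_BGR2HSV)
m=((hsv[:,:,0]<20)|(hsv[:,:,0]>165)).astype(np.uint8)*255
m[hsv[:,:,2]>130]=0
n,l,st,c=cv2.connectedComponentsWithStats(m)
for i in range(1,n):
    if st[i,4]<500: continue
    cs=max(cv2.findContours((l==i).astype(np.uint8),0,1)[0],key=cv2.contourArea)
    e=cv2.fitEllipse(cv2.convexHull(cs))
    print(st[i],np.round(e[0],1),np.round(e[1],1))
    for z in(0.031,0.035,0.07):
        p=ray(K,W,*e[0],z); q=ray(K,W,e[0][0]+e[1][1]/2,e[0][1],z); print('  z',z,p.round(4),'dia',round(2*np.linalg.norm(p-q),4))
cv2.imwrite('pics/crop0.png',cv2.resize(im[60:320,110:460],None,fx=2.2,fy=2.2,interpolation=cv2.INTER_CUBIC))
E
```

```text
cam [0.34800859 0.02936364 0.73046057]
[394   0  40  27 621] [413.3   3.6] [37.2 46.1]
  z 0.031 [ 0.8911 -0.1111  0.031 ] dia 0.0791
  z 0.035 [ 0.888  -0.1103  0.035 ] dia 0.0786
  z 0.07 [ 0.8608 -0.1033  0.07  ] dia 0.0747
[ 221   83   88   89 5859] [265.4 126.5] [86.7 89.2]
  z 0.031 [0.6594 0.1323 0.031 ] dia 0.1461
  z 0.035 [0.6576 0.1317 0.035 ] dia 0.1452
  z 0.07 [0.642  0.1266 0.07  ] dia 0.1379
[ 370  125   60   60 2576] [399.3 155.1] [57.9 59.8]
  z 0.031 [ 0.6155 -0.0862  0.031 ] dia 0.0961
  z 0.035 [ 0.614  -0.0855  0.035 ] dia 0.0956
  z 0.07 [ 0.6006 -0.0797  0.07  ] dia 0.0907
[ 568  188   72   69 3422] [605.1 222.7] [67.6 75.5]
  z 0.031 [ 0.5128 -0.4054  0.031 ] dia 0.1166
  z 0.035 [ 0.5118 -0.4029  0.035 ] dia 0.1159
  z 0.07 [ 0.5036 -0.3811  0.07  ] dia 0.1101
[ 246  214   84   83 5475] [287.2 254.8] [82.6 84.2]
  z 0.031 [0.4483 0.0877 0.031 ] dia 0.1304
  z 0.035 [0.4478 0.0874 0.035 ] dia 0.1297
  z 0.07 [0.4427 0.0844 0.07  ] dia 0.1232
[ 373  238   57   56 2457] [401.2 265. ] [54.8 56.8]
  z 0.031 [ 0.4374 -0.0884  0.031 ] dia 0.0871
  z 0.035 [ 0.4369 -0.0877  0.035 ] dia 0.0866
  z 0.07 [ 0.4324 -0.0818  0.07  ] dia 0.0823
```

View pics/crop0.png

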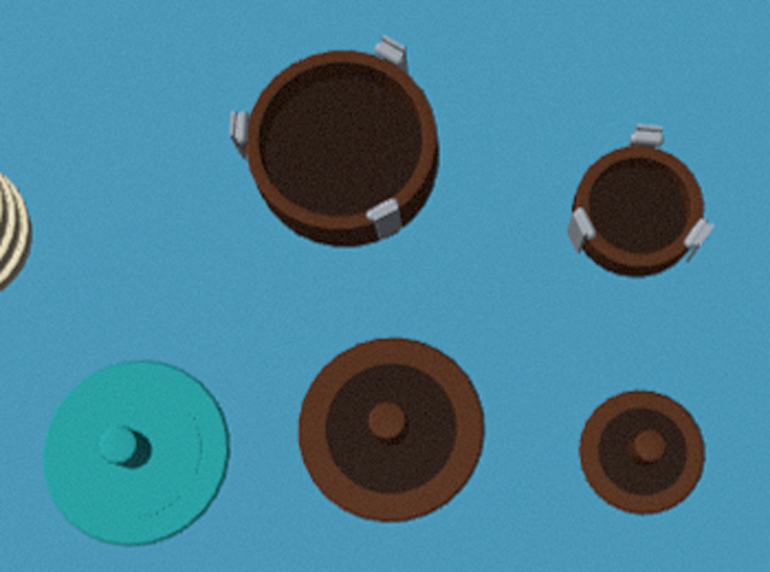

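The crop shows the brown lid with its plate 130 mm across at (287,255) and the knob at about (286,251); the small lid measures 87 mm. The large crock is at (265,127), with clips at about (218,118), (288,83) and (285,158). Next I'll refine the centres.

```bash
python3 - <<'E'
from h import *
im,K,W=load('top0')
hsv=cv2.cvtColor(im,cv2.COLOR_BGR2HSV)
for name,(x0,y0,x1,y1),z in(('mouth',(215,75,315,178),.07),('smouth',(366,115,440,190),.052),('liddark',(240,208,335,300),.035)):
    g=cv2.GaussianBlur(hsv[:,:,2],(3,3),0)[y0:y1,x0:x1]
    h=hsv[y0:y1,x0:x1,0]
    print(name,np.percentile(g,[5,25,50,75]))
    m=(g<62).astype(np.uint8)
    n,l,st,c=cv2.connectedComponentsWithStats(m); i=1+st[1:,4].argmax()
    cs=max(cv2.findContours((l==i).astype(np.uint8),0,1)[0],key=cv2.contourArea)
    e=cv2.fitEllipse(cv2.convexHull(cs)); u,v=e[0][0]+x0,e[0][1]+y0
    p=ray(K,W,u,v,z); q=ray(K,W,u+e[1][1]/2,v,z); print(np.round((u,v),1),np.round(e[1],1),p.round(4),2*np.linalg.norm(p-q))
# knob
g=hsv[:,:,2]; 
x0,y0=270,235
sub=cv2.GaussianBlur(g,(3,3),0)[y0:270,x0:302]; m=(sub>62).astype(np.uint8)
n,l,st,c=cv2.connectedComponentsWithStats(m)
for i in range(1,n):
    if st[i,4]>40: print('knob',st[i],c[i]+[x0,y0],ray(K,W,*(c[i]+[x0,y0]),.07).round(4))
im2=im.copy()
for n_,z in(((.642,.1266),.07),((.4478,.0874),.071)):
    u=proj(K,W,[*n_,z]);print(u)
# side-view check
im,K,W=load('side0')
print('side lid knob top proj',proj(K,W,[.4478,.0874,.071]),'crock rim ctr',proj(K,W,[.642,.1266,.07]))
hsv=cv2.cvtColor(im,cv2.COLOR_BGR2HSV)
cv2.imwrite('pics/side_crop.png',cv2.resize(im[150:330,160:400],None,fx=3,fy=3,interpolation=cv2.INTER_CUBIC))
E
```

```text
mouth [ 35.  43.  81. 184.]
[264.1 122.7] [69.7 74.4] [0.6482 0.129  0.07  ] 0.11534318708123906
smouth [ 41.  45. 126. 183.]
[399.9 152.9] [43.3 45.3] [ 0.6112 -0.0837  0.052 ] 0.07073788263384065
liddark [ 45.  48.  88. 183.]
[287.2 254.3] [58.1 59.1] [0.4486 0.0874 0.035 ] 0.09105340594539697
knob [  7   8  17  16 218] [285.00458716 250.47247706] [0.4491 0.0879 0.07  ]
[265.42935549 126.4905871 ]
[285.27047445 251.23663743]
side lid knob top proj [329.01829048 242.87126503] crock rim ctr [219.81966364 241.09024254]
```

View pics/side_crop.png

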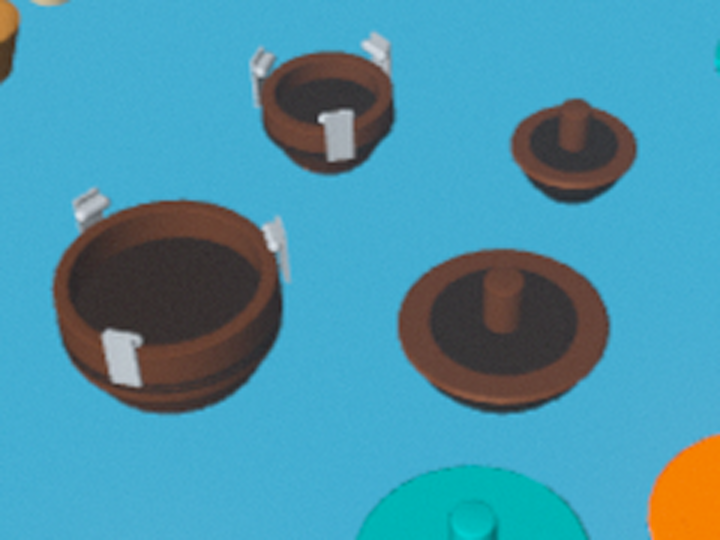

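```bash
python3 - <<'E'
from h import *
a=np.linspace(0,2*np.pi,90)
for f,(x0,y0,x1,y1) in(('top0',(190,60,450,310)),('side0',(160,150,400,330))):
    im,K,W=load(f); print(W[:3,:3].round(3))
    S=3;o=cv2.resize(im[y0:y1,x0:x1],None,fx=S,fy=S,interpolation=cv2.INTER_CUBIC)
    for c,rr,z,col in(((.647,.1285),.068,.07,(0,255,0)),((.647,.1285),.058,.07,(0,255,255)),((.4485,.0875),.066,.035,(0,255,0)),((.4485,.0875),.013,.071,(255,255,0))):
        p=np.array([(proj(K,W,[c[0]+rr*np.cos(t),c[1]+rr*np.sin(t),z])+.5-[x0,y0])*S for t in a]).astype(int)
        cv2.polylines(o,[p],True,col,1)
    cv2.imwrite('pics/ov_'+f+'.png',o)
E
```

```text
[[ 0.03  -0.999 -0.012]
 [-0.982 -0.027 -0.187]
 [ 0.186  0.018 -0.982]]
[[-0.976 -0.217  0.009]
 [-0.157  0.679 -0.717]
 [ 0.15  -0.701 -0.697]]
```

View pics/ov_top0.png

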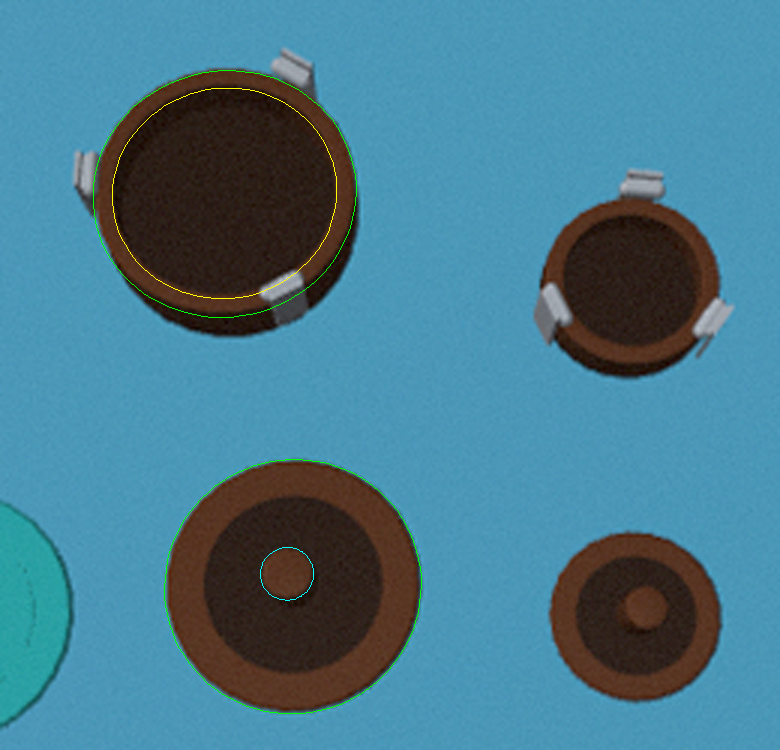

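View pics/ov_side0.png

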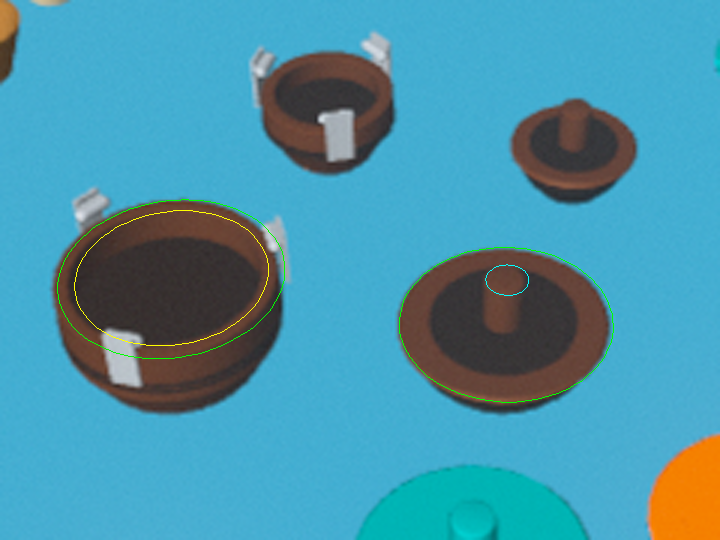

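Both overlays agree to about 2 mm: lid at (0.449, 0.0875), crock at (0.6485, 0.1287). Jaw yaw is free, so I'll travel over to the lid.

```bash
python3 -m handwheel '[1.5,3,0,0,0,0, 3,7,0,0,0,0, 5,11,0,0,0,0, 7,15,0,0,0,0, 9,19,0,0,0,0, 11,23,0,0,0,0, 13,27,0,0,0,0, 14,31,0,0,0,0]' 0 40
python3 -m handwheel '[1,4,0,0,0,0, 2,8,0,0,0,0, 2.5,12,0,0,0,0, 3,16,0,0,0,0, 3.5,20,0,0,0,0, 4,24,0,0,0,0, 4,28,0,0,0,0, 4,31,0,0,0,0]'
```

```text
time_s: 0.95
tcp_pos: [0.4104, -0.3068, 0.2257]
eef_rot: [179.9, -0.0, -156.4]
contact_force: [1.3, 0.1, 0.1]
gripper_width: 0.0877
time_s: 1.75
tcp_pos: [0.4501, 0.0052, 0.2257]
eef_rot: [179.9, 0.0, -156.4]
contact_force: [0.9, 0.4, -0.0]
gripper_width: 0.0877
```

```bash
python3 -m handwheel '[0,3,-1,0,0,0, 0,6,-2,0,0,0, -0.1,8.2,-4,0,0,0, -0.1,8.2,-6,0,0,0, -0.1,8.2,-8,0,0,0, -0.1,8.2,-8,0,0,0]' 0
python3 - <<'E'
from h import *
im,K,W=cap('wrist','w1')
print(sensors.get_state()['tcp_pos'])
for p in([.449,.0875,.071],[.6485,.1287,.07]): print(proj(K,W,p))
cap('side','s1')
E
```

```text
time_s: 2.35
tcp_pos: [0.4473, 0.0865, 0.1434]
eef_rot: [179.9, -0.3, -156.4]
contact_force: [0.3, -0.0, -0.8]
gripper_width: 0.0874
[0.44829465 0.08677868 0.14493487]
[319.5647242  250.78305222]
[270.03537076 471.20538485]
```

View pics/w1.png

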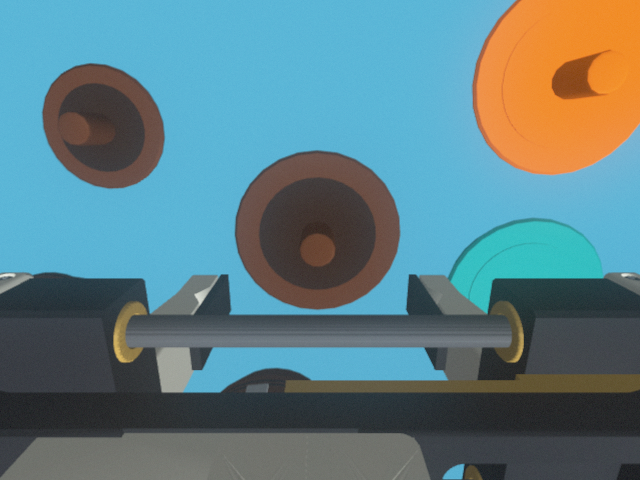

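View pics/s1.png

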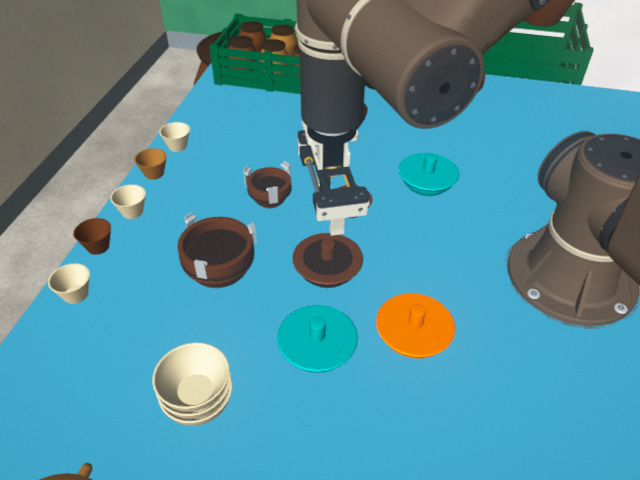

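The wrist view shows the knob top at (318,249), against a prediction of (320,251), so the jaws are centred. Descending.

```bash
python3 -m handwheel '[0.1,0.1,-2.5,0,0,0, 0.1,0.1,-5,0,0,0, 0.1,0.1,-7,0,0,0, 0.1,0.1,-9,0,0,0, 0.1,0.1,-10,0,0,0, 0.1,0.1,-10.6,0,0,0, 0.1,0.1,-10.6,0,0,0]' 0 40
python3 - <<'E'
from h import *
s=sensors.get_state();print(s['tcp_pos'],s['eef_rot'],s['contact_force'])
im,_,_=cap('side','s2')
cv2.imwrite('pics/s2c.png',cv2.resize(im[130:310,240:420,::-1],None,fx=3,fy=3))
E
```

```text
time_s: 3.15
tcp_pos: [0.4504, 0.0881, 0.0402]
eef_rot: [180.0, -0.0, -156.4]
contact_force: [-0.5, -0.4, 0.3]
gripper_width: 0.0874
[0.45040819 0.08809623 0.04016728] [ 1.79950862e+02 -2.77290240e-02 -1.56390261e+02] [-0.47685472 -0.44056099  0.33838385]
```

View pics/s2c.png

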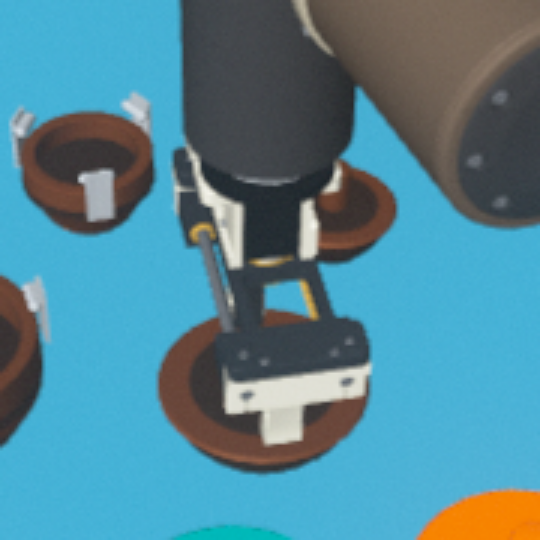

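The crop shows the fingers straddling the knob, with the finger at about (282,425) just above the plate. Closing.

```bash
python3 -m handwheel '[0,0,-0.1,0,0,0, 0,0,-0.1,0,0,0, 0,0,-0.1,0,0,0, 0,0,-0.1,0,0,0, 0,0,-0.1,0,0,0, 0,0,-0.1,0,0,0, 0,0,-0.1,0,0,0, 0,0,-0.1,0,0,0]' 255 50
python3 -m handwheel '[0,0,0.5,0,0,0, 0,0,1.5,0,0,0, 0,0,2.5,0,0,0, 0,0,3,0,0,0, 0,0,3,0,0,0]'
python3 - <<'E'
from h import *
im,K,W=cap('side','s3')
cv2.imwrite('pics/s3c.png',cv2.resize(im[130:310,240:420,::-1],None,fx=3,fy=3))
cap('wrist','w3')
E
```

```text
time_s: 4.0
tcp_pos: [0.4506, 0.0883, 0.0396]
eef_rot: [179.9, 0.0, -156.4]
contact_force: [0.0, -0.3, 0.4]
gripper_width: 0.029
time_s: 4.5
tcp_pos: [0.4512, 0.0887, 0.0708]
eef_rot: [179.9, 0.1, -156.4]
contact_force: [0.4, 0.1, -1.5]
gripper_width: 0.0252
```

View pics/s3c.png

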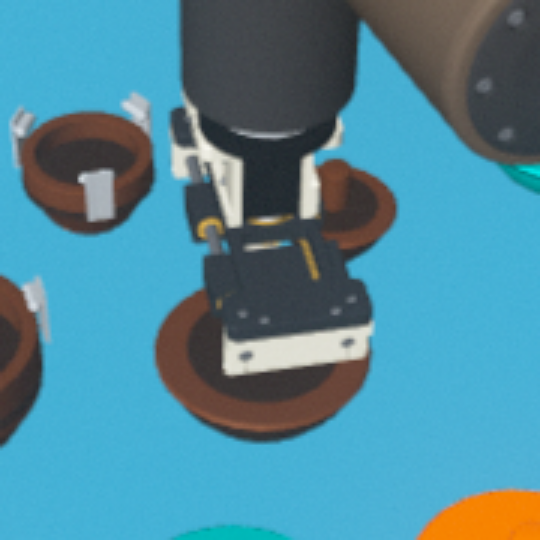

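View pics/w3.png

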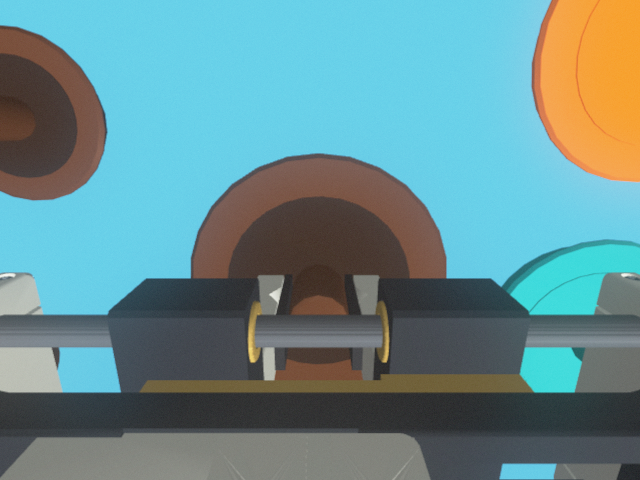

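The lid is up: the plate rose in the side view, the width is 25 mm and the load about 1.5 N. Now I'll raise it, carry it over and check how it hangs.

```bash
python3 -m handwheel '[0,0,2,0,0,0, 0,0,4,0,0,0, 0,0,6,0,0,0, 0,0,8,0,0,0, 0,0,10,0,0,0, 0,0,11,0,0,0, 0,0,11,0,0,0]'
python3 -m handwheel '[2,0.4,0,0,0,0, 5,1,0,0,0,0, 8,1.6,0,0,0,0, 11,2.2,0,0,0,0, 14,2.8,0,0,0,0, 17,3.4,0,0,0,0, 19,3.8,0,0,0,0, 19.8,4,0,0,0,0]'
python3 -m handwheel '[0,0,0,0,0,0, 0,0,0,0,0,0]'
python3 - <<'E'
from h import *
s=sensors.get_state();print(s['tcp_pos'],s['eef_rot'],s['contact_force'],s['moment'],s['gripper_width'])
im,K,W=cap('side','s4')
cv2.imwrite('pics/s4c.png',cv2.resize(im[60:320,130:400,::-1],None,fx=2.2,fy=2.2))
cap('top','t4')
E
```

```text
time_s: 5.3
tcp_pos: [0.4511, 0.0886, 0.1805]
eef_rot: [179.9, 0.2, -156.4]
contact_force: [0.1, 0.1, -2.0]
gripper_width: 0.0252
time_s: 6.1
tcp_pos: [0.6499, 0.1286, 0.1775]
eef_rot: [179.9, -0.0, -156.4]
contact_force: [-1.3, -0.1, -2.7]
gripper_width: 0.0248
time_s: 6.3
tcp_pos: [0.6487, 0.1283, 0.1758]
eef_rot: [179.9, -0.2, -156.4]
contact_force: [0.1, -0.0, -1.3]
gripper_width: 0.0249
[0.64867607 0.12830482 0.17583804] [ 179.89352836   -0.20183261 -156.43824484] [ 0.10121285 -0.01557234 -1.27407385] [-0.02914858  0.06232295  0.02325224] 0.024871403503703156
```

View pics/s4c.png

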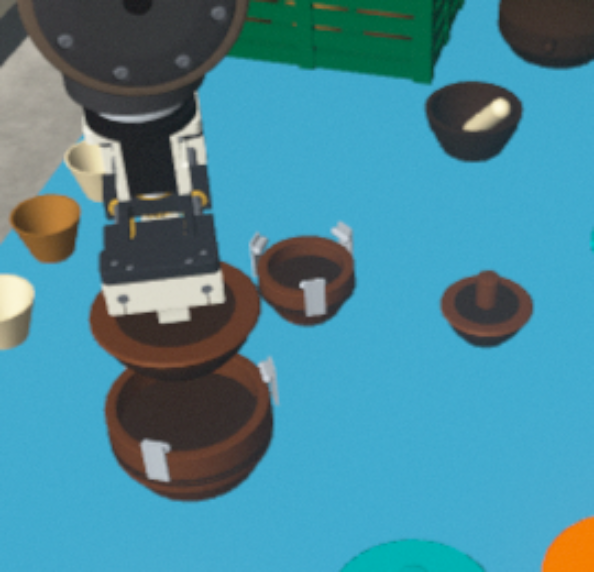

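View pics/t4.png

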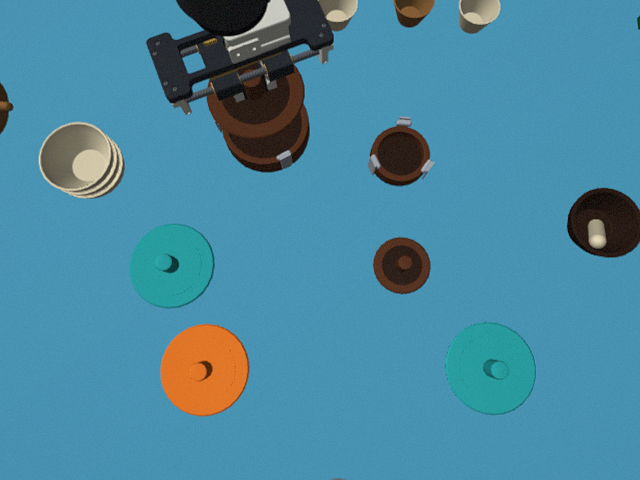

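```bash
python3 - <<'E'
from h import *
a=np.linspace(0,2*np.pi,90)
outs=[]
for f,(x0,y0,x1,y1) in(('t4',(190,20,330,190)),('s4',(160,150,300,320))):
    im,K,W=load(f)
    S=3;o=cv2.resize(im[y0:y1,x0:x1],None,fx=S,fy=S,interpolation=cv2.INTER_CUBIC)
    z=.1758-.0396
    for c,rr,zz,col in(((.6487,.1283),.066,z+.035,(0,255,0)),((.6487,.1283),.066,z+.026,(255,255,0)),((.6487,.1287),.068,.07,(0,255,255))):
        p=np.array([(proj(K,W,[c[0]+rr*np.cos(t),c[1]+rr*np.sin(t),zz])+.5-[x0,y0])*S for t in a]).astype(int)
        cv2.polylines(o,[p],True,col,1)
    outs.append(cv2.resize(o,(390,510)))
cv2.imwrite('pics/ov4.png',np.hstack(outs))
E
```

```text
(no output)
```

View pics/ov4.png

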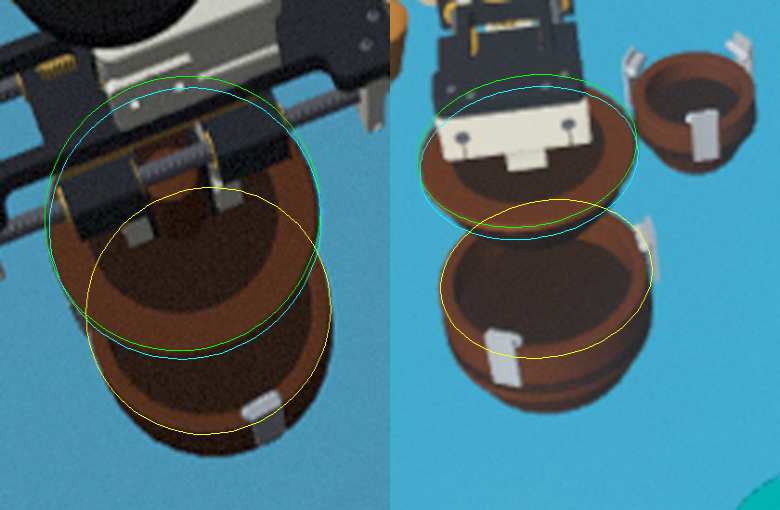

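The lid hangs almost level and coaxial: the plate is at crop-left (183,213), and in the side half it sits about 1–2 px low on the right, so under 3°. Lowering to just above the clip noses.

```bash
python3 -m handwheel '[0,0,-1.5,0,0,0, 0,0,-3,0,0,0, 0,0,-4.5,0,0,0, 0,0,-6,0,0,0, 0,0,-7,0,0,0, 0,0,-7.2,0,0,0, 0,0,-7.2,0,0,0]' 255 60
python3 -m handwheel '[0,0,-0.3,0,0,0, 0,0,-0.6,0,0,0, 0,0,-0.9,0,0,0, 0,0,-0.9,0,0,0]'
python3 - <<'E'
from h import *
s=sensors.get_state();print(s['tcp_pos'],s['eef_rot'],s['contact_force'],s['moment'],s['gripper_width'])
im,K,W=cap('side','s5')
cv2.imwrite('pics/s5c.png',cv2.resize(im[140:320,150:310,::-1],None,fx=3.3,fy=3.3,interpolation=cv2.INTER_CUBIC))
E
```

```text
time_s: 7.1
tcp_pos: [0.6488, 0.1284, 0.1052]
eef_rot: [179.9, -0.1, -156.4]
contact_force: [0.1, -0.8, -1.7]
gripper_width: 0.0251
time_s: 7.5
tcp_pos: [0.6504, 0.1287, 0.097]
eef_rot: [180.0, 0.1, -156.4]
contact_force: [4.5, 0.2, 2.0]
gripper_width: 0.025
[0.6503885  0.12867156 0.09702878] [ 1.79956688e+02  6.91406235e-02 -1.56373785e+02] [4.47444743 0.24707861 2.0050831 ] [-0.20519314 -1.55053486  0.04560012] 0.024962182074316788
```

View pics/s5c.png

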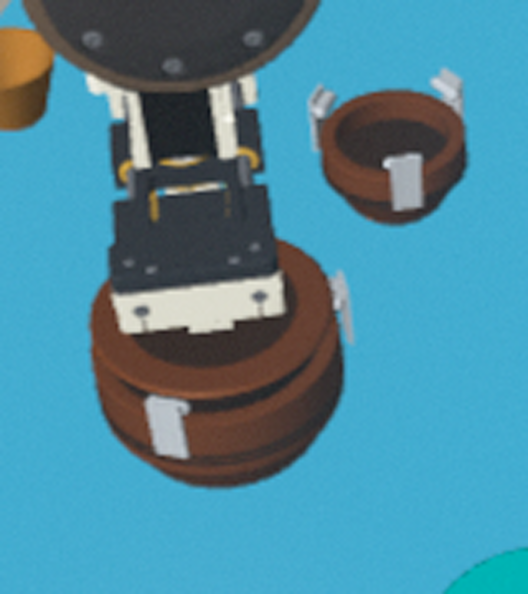

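The side view shows the lid seated on the noses, a slit of shadow at (300,380) and a clip at (165,425). The side force (+4.5 N in x) says the lid lies slightly toward −x, so I'll ease it +x and press in small steps.

```bash
python3 -m handwheel '[0.1,0,0,0,0,0, 0.2,0,0,0,0,0, 0.2,0,0,0,0,0]'
python3 -m handwheel '[0,0,-0.2,0,0,0, 0,0,-0.4,0,0,0, 0,0,-0.4,0,0,0]'
```

```text
time_s: 7.85
tcp_pos: [0.6516, 0.1285, 0.0966]
eef_rot: [179.9, -0.0, -156.4]
contact_force: [-0.4, 0.1, -0.5]
gripper_width: 0.0251
time_s: 8.15
tcp_pos: [0.6514, 0.1284, 0.0928]
eef_rot: [179.9, -0.0, -156.4]
contact_force: [-1.4, -0.5, 4.0]
gripper_width: 0.0252
```

The lid is on the noses now, with 4 N vertical and little side load. Pressing on.

```bash
python3 -m handwheel '[0,0,-0.2,0,0,0, 0,0,-0.4,0,0,0, 0,0,-0.4,0,0,0]'
python3 -m handwheel '[0,0,-0.2,0,0,0, 0,0,-0.4,0,0,0, 0,0,-0.4,0,0,0]'
```

```text
time_s: 8.45
tcp_pos: [0.6511, 0.1284, 0.0877]
eef_rot: [179.9, -0.1, -156.4]
contact_force: [2.9, -0.7, -5.8]
gripper_width: 0.0251
time_s: 8.75
tcp_pos: [0.6513, 0.1284, 0.0849]
eef_rot: [179.9, -0.1, -156.4]
contact_force: [-2.7, 0.6, 7.2]
gripper_width: 0.0251
```

```bash
python3 -m handwheel '[0,0,-0.2,0,0,0, 0,0,-0.3,0,0,0, 0,0,-0.3,0,0,0]'
python3 - <<'E'
from h import *
s=sensors.get_state();print(s['tcp_pos'],s['contact_force'],s['moment'])
im,K,W=cap('side','s6')
cv2.imwrite('pics/s6c.png',cv2.resize(im[140:320,150:310,::-1],None,fx=3.3,fy=3.3,interpolation=cv2.INTER_CUBIC))
E
```

```text
time_s: 9.05
tcp_pos: [0.6513, 0.1284, 0.0848]
eef_rot: [180.0, 0.0, -156.3]
contact_force: [-8.5, -0.5, 19.4]
gripper_width: 0.0249
[0.65133945 0.12839812 0.0847931 ] [-8.46907757 -0.45676597 19.35004203] [-0.05522036  3.11229536 -0.05210078]
```

View pics/s6c.png

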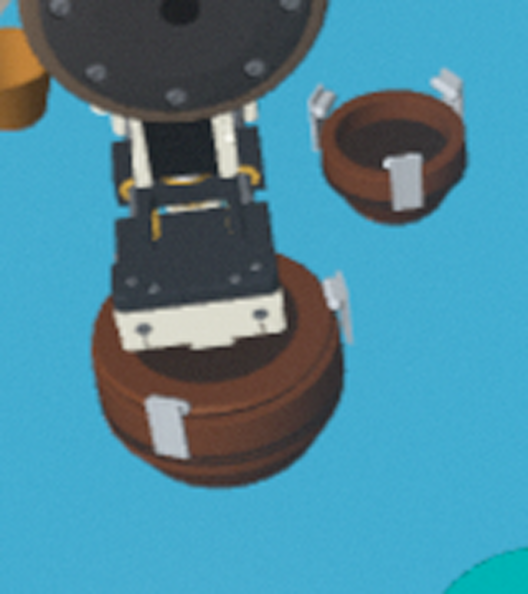

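The shadow gap is gone and the push holds at 19 N with no travel, so it seems to be home. I'll relieve the side load and push once more.

```bash
python3 -m handwheel '[-0.1,0,0,0,0,0, -0.1,0,-0.1,0,0,0, -0.1,0,-0.3,0,0,0, -0.1,0,-0.3,0,0,0]'
python3 -m handwheel '[0,0,0,0,0,0]'
```

```text
time_s: 9.5
tcp_pos: [0.651, 0.1285, 0.0848]
eef_rot: [-180.0, 0.1, -156.3]
contact_force: [-7.6, -0.2, 20.5]
gripper_width: 0.0252
time_s: 9.6
tcp_pos: [0.6508, 0.1285, 0.0853]
eef_rot: [-180.0, 0.1, -156.3]
contact_force: [0.4, -0.2, -3.7]
gripper_width: 0.0252
```

Firm stop at 20 N again. Releasing to about 50 mm opening, then going straight up.

```bash
python3 -m handwheel '[0,0,0,0,0,0, 0,0,0,0,0,0, 0,0,0,0,0,0, 0,0,0,0,0,0, 0,0,0,0,0,0]' 115
python3 -m handwheel '[0,0,1,0,0,0, 0,0,2,0,0,0, 0,0,3.5,0,0,0, 0,0,5,0,0,0, 0,0,7,0,0,0, 0,0,9,0,0,0, 0,0,11,0,0,0, 0,0,11,0,0,0]' 115
python3 -m handwheel '[-4,0,1,0,0,0, -8,-3,2,0,0,0, -12,-6,2,0,0,0, -15,-10,2,0,0,0, -15,-14,2,0,0,0, -15,-18,2,0,0,0, -15,-22,2,0,0,0, -15,-25,2,0,0,0]'
python3 - <<'E'
from h import *
s=sensors.get_state();print(s['tcp_pos'],s['contact_force'])
a=np.linspace(0,2*np.pi,90)
outs=[]
for n,f,(x0,y0,x1,y1) in(('top','t7',(200,60,330,190)),('side','s7',(160,170,290,300))):
    im,K,W=cap(n,f);im=im[:,:,::-1]
    S=3;o=cv2.resize(im[y0:y1,x0:x1],None,fx=S,fy=S,interpolation=cv2.INTER_CUBIC);o2=o.copy()
    for c,rr,zz,col in(((.649,.1287),.066,.079,(0,255,0)),((.649,.1287),.013,.115,(255,255,0))):
        p=np.array([(proj(K,W,[c[0]+rr*np.cos(t),c[1]+rr*np.sin(t),zz])+.5-[x0,y0])*S for t in a]).astype(int)
        cv2.polylines(o2,[p],True,col,1)
    outs.append(np.vstack([o,o2])[:,:])
cv2.imwrite('pics/ov7.png',cv2.resize(np.hstack(outs),(600,600)))
E
```

```text
time_s: 10.1
tcp_pos: [0.6508, 0.1285, 0.0849]
eef_rot: [-180.0, 0.1, -156.3]
contact_force: [0.7, 0.6, -0.9]
gripper_width: 0.0478
time_s: 10.9
tcp_pos: [0.6526, 0.129, 0.2001]
eef_rot: [-179.9, 0.5, -156.2]
contact_force: [0.2, -0.0, 0.2]
gripper_width: 0.0483
time_s: 11.7
tcp_pos: [0.5022, -0.1229, 0.2211]
eef_rot: [-179.9, 0.6, -156.3]
contact_force: [0.2, -0.0, -0.1]
gripper_width: 0.0483
[ 0.50222878 -0.12292092  0.22113134] [ 0.22761176 -0.03609352 -0.07799388]
```

View pics/ov7.png

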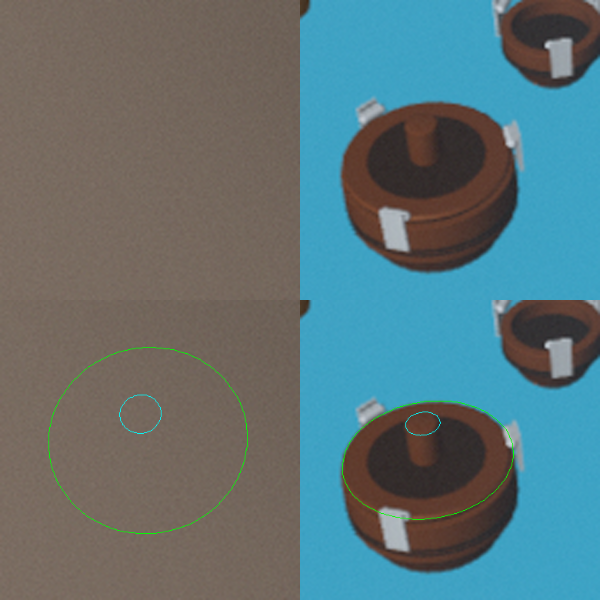

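View pics/t7.png

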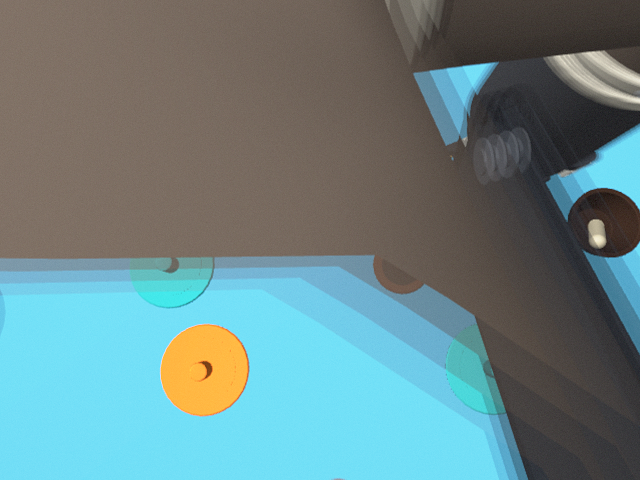

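The side view matches the predicted home outline (plate ring at z = 79 mm). The arm blocks the top camera, so I'll move it aside for a second check.

```bash
python3 -m handwheel '[-1,-4,0,0,0,0, -2,-8,0,0,0,0, -3,-12,0,0,0,0, -5,-16,0,0,0,0, -6,-20,0,0,0,0, -8,-24,0,0,0,0, -9,-28,0,0,0,0, -11,-32,0,0,0,0]'
python3 -m handwheel '[-2,-4,0,0,0,0, -4,-8,0,0,0,0, -7,-12,0,0,0,0, -10,-16,0,0,0,0, -12,-17,0,0,0,0, -12,-17,0,0,0,0]'
python3 - <<'E'
from h import *
a=np.linspace(0,2*np.pi,90)
outs=[]
for n,f,(x0,y0,x1,y1) in(('top','t8',(200,60,330,190)),('side','s8',(160,170,290,300))):
    im,K,W=cap(n,f);im=im[:,:,::-1]
    S=3;o=cv2.resize(im[y0:y1,x0:x1],None,fx=S,fy=S,interpolation=cv2.INTER_CUBIC);o2=o.copy()
    for c,rr,zz,col in(((.649,.1287),.066,.079,(0,255,0)),((.649,.1287),.013,.115,(255,255,0))):
        p=np.array([(proj(K,W,[c[0]+rr*np.cos(t),c[1]+rr*np.sin(t),zz])+.5-[x0,y0])*S for t in a]).astype(int)
        cv2.polylines(o2,[p],True,col,1)
    outs.append(np.vstack([o,o2])[:,:])
cv2.imwrite('pics/ov8.png',cv2.resize(np.hstack(outs),(600,600)))
E
```

```text
time_s: 12.6
tcp_pos: [0.3923, -0.445, 0.2214]
eef_rot: [-179.9, 0.6, -156.4]
contact_force: [1.1, 0.2, -0.3]
gripper_width: 0.0481
time_s: 13.2
tcp_pos: [0.2699, -0.6163, 0.2212]
eef_rot: [-179.9, 0.5, -156.6]
contact_force: [0.4, 0.8, -0.4]
gripper_width: 0.0481
```

View pics/ov8.png

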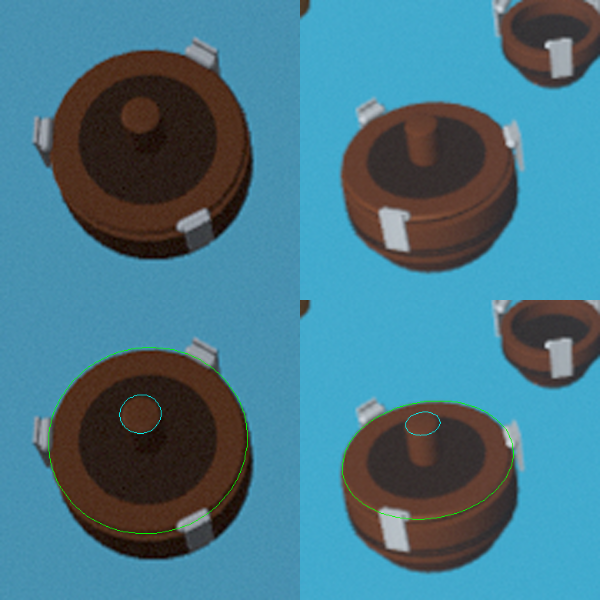

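View pics/s8.png

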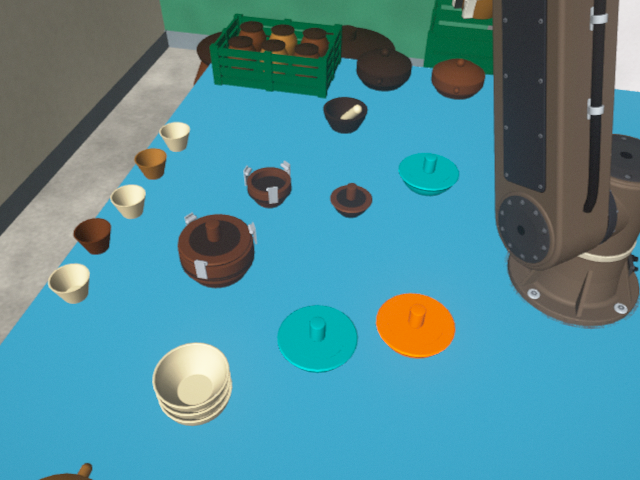

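Both views match the home outline to within 2–3 enlarged pixels, where a lid still on the noses would be about 10 px off. The clips at (200,55), (42,135) and (195,220) in the top crop all reach over the plate edge. Side view: the small crock (270,186) and small lid (351,200) haven't moved. Handing in.

```bash
python3 -c "
from plant import r; print(r.close_job())"
```

```text
the job is handed in; nothing more can be done
None
```

I picked up the larger brown lid by its knob, set it on the larger crock and pressed it down until it stopped firmly. I then let go, moved the arm clear and handed the job in after about 13 s of robot time. The hand-in gave no verdict.

- **Fit:** the lid dropped about 12 mm from the clip noses, then took 20 N without moving further. After release, the top and side views both matched the home outline (plate top 79 mm above the table) to about 1–2 mm. The lid looked level and all three clips reached over its edge.
- **Pressing:** the first contact was slightly off-centre, with 4.5 N of side force, and I corrected it by moving 2 mm. About 8 N of side force remained during the final push and disappeared when I eased off.
- **Surroundings:** the crock stands upright. In the side view, the small crock and small lid are where they started. The gripper is back near its start pose, touching nothing.
- **Failed check:** my first top picture after release was blocked by the arm, so I moved it away and took another. No other check failed or disagreed.

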